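Put the laundry supplies away

ROBOT

A 7-joint arm with a two-finger parallel gripper is mounted at the origin on the work surface. World frame = base frame: x ahead of the robot, y to its left, z up, the work surface at z = 0. Lengths are in m, angles in rad, forces in N, time in s.
With the tool pointing down it reaches from about 0.425 to 0.95 m from the base axis. Payload 16.7 kg.
Tool frame: the origin (TCP) lies midway between the tips of the shut fingers; the grasp point (between the pads) lies 19 mm behind it; z points along the fingers, y is the line along which they close (so a half turn about z gives the same grasp; the last joint's range is limited). The gripper opens to 94 mm and grips with 3 to 60 N. Pads are 16 mm wide; open, the fingers measure 119 mm over their backs; the gripper's body (75 mm by 177 mm) begins 78 mm behind the grasp point.
Start: joints at [1.002, 0.426, 0.074, 1.606, -0.034, 1.111, -0.067], TCP at [0.274, -0.617, 0.205] pointing down, gripper open.
Joint ranges: [-2.85, 2.85], [-0.5, 2.14], [-1.23, 1.37], [0.21, 2.46], [-1.02, 4.16], [0.16, 2.05], [-2.73, 2.73]. Speed limits (rad/s): [1.89, 1.89, 2.39, 2.39, 3.01, 3.01, 3.01].

INTERFACE

Orientations are given as a unit quaternion [w, x, y, z].
In Python, from plant import read_state, grab_frame, job_done gives the robot as it stands. The module is installed in compiled form; this text tells all that it offers.
- The arm moves only by the shell command python3 -m inch 'ROWS' [FORCE]. ROWS is JSON, a list of rows, each a list of 7 numbers: the turn, a rotation vector about the world's x, y, z in degrees, then the shift along the world's x, y, z in mm, then the finger opening in mm, from 0 to 94. A call has 1 to 5 rows; each row is the pose to reach, as a shift and turn from the pose commanded when the call began; what a row does not reach only later rows make up. A row lasts 1/12 s, in which the tool goes at most 41.7 mm and 7.16 degrees, less where a joint would pass 70% of its speed; a pose out of reach is approached as far as the arm can. A call with a gripper value outside its range is refused whole. The fingers move at their own pace and stop on an object; FORCE is the grip in N (left out, the last holds). Time passes only in rows, so rows that repeat a pose let the fingers close. It gives the time, the measured TCP pose, the force, the opening and the grip force at its end, in the units of the state.
- read_state(): the state, without advancing time (a new reading comes with each control period).
- grab_frame(name): name is "side" or "top"; returns a dict with "img" (480x640x3 uint8, red, green, blue), "K" (3x3 intrinsics, pixels), "R" (3x3) and "t" (3): a world point X has camera coordinates R X + t. Camera axes: x right, y down, z forward; pixel columns grow to the right and rows downward; lengths in m; the calibration is good to about 2 mm. A picture is of the moment at which its call begins. There is no depth.
- job_done(): hands the job in; it is judged then, once.
The state is a dict: "t": time; "joints": joint angles; "joint_vel": joint speeds; "joint_efforts": joint torques, N m; "eef_pos": TCP position; "orientation": TCP orientation; "ft_force": force on the tool from outside, world axes, zero at the start; "wrist_torque": the same for the moment, N m; "gripper_width": opening from 0.0 (shut) to 1.0 (fully open); "finger_force": force on a finger pad.
Only numpy, scipy, OpenCV 4.12 (cv2) and the standard library are available. Lean on these libraries where they do the work, as an engineer would, in place of code of your own. Each camera call takes 0.05 s, during which the arm holds its last target. There are 200 camera calls.

TASK

Put the laundry supplies on the worktop away: take out the bottle that was left in the white packing box and stand every bottle and the jug upright in the wooden crate, one to a cell, and pack all the cartons, soaps and the tin side by side in the packing box, each standing upright flat on its floor. Some of the supplies may be missing today; leave the brush, the mug and the plant where they are.

Things in the scene. Friction and masses are not known exactly. Their poses are not given: they have to be found in the camera images.
- box_in (a point): Low open white plastic packing box, fixed. Point: centre of its inner floor, 5 mm above the worktop; z up. Inside 164 mm along x, 127 mm along y; walls 5 mm, rim 28 mm above the inner floor. All that belongs in it fits standing in two rows along x: tall cartons (60 deep) in one; soaps and tin (54 deep) in the other, easier placed first, gripped along the box's y above the rim.
- crate_floor (a point): Open plywood bottle crate, fixed, 171 mm square outside, rim 60 mm above the worktop; one divider each way makes four square cells of 78 mm; walls and dividers 5 mm thick, all as high as the rim. Point: centre of the inner floor, under the crossing of the dividers, 5 mm above the worktop; z up. Cell centres at x = +-41.5 mm, y = +-41.5 mm.
- carton_wide: Wide tall brown cardboard carton, about 0.40 kg: a closed rigid carton, 85 mm along its x, 60 mm along its y, 120 mm high. Origin at the centre of its underside, z up through its top; stands upright at the start. Belongs in the packing box. May be absent.
- carton_narrow: Narrow tall brown cardboard carton, about 0.32 kg: a closed rigid carton, 65 mm along its x, 60 mm along its y, 120 mm high. Origin at the centre of its underside, z up through its top; stands upright at the start. Belongs in the packing box. May be absent.
- soap_a: Low pale soap carton with a brown band, about 0.22 kg: a closed rigid carton, 48 mm along its x, 54 mm along its y, 58 mm high. Origin at the centre of its underside, z up through its top; stands upright at the start. Belongs in the packing box. May be absent.
- soap_b: Low pale soap carton with a grey band, 2 mm narrower and lower than the other, about 0.20 kg: a closed rigid carton, 46 mm along its x, 54 mm along its y, 56 mm high. Origin at the centre of its underside, z up through its top; stands upright at the start. Belongs in the packing box. May be absent.
- tin: Closed round metal tin, 54 mm diameter (55 mm over its lid ring), 58 mm high, about 0.22 kg. Origin at the centre of its underside, z up through its top; stands upright at the start. Belongs in the packing box. May be absent.
- bottle_slim: Slim round white bottle, 50 mm diameter, 135 mm high; at the start it stands in the packing box, on its floor. Cap: cylinder, 34 mm diameter, on the z axis 100 to 135 mm above the underside: lift by it. Origin at the underside, z up; upright at the start. About 0.35 kg. Belongs in the crate.
- bottle_stout: Stout round white bottle, 60 mm diameter, 135 mm high. Cap: cylinder, 34 mm diameter, on the z axis 100 to 135 mm above the underside: lift by it. Origin at the underside, z up; upright at the start. About 0.35 kg. Belongs in the crate. May be absent.
- jug: Blue detergent jug with side handle, footprint 68 mm along x (body x = -34 to 12, handle out to +34) by 46 mm along y, 135 mm high; fits a cell only with its sides square to the cell's, within 0.15 rad. Cap: cylinder, 34 mm diameter, on the z axis 100 to 135 mm above the underside: lift by it. Origin at the underside, z up; upright at the start. About 0.35 kg. Belongs in the crate. May be absent.
- brush: Bystander: dark wooden clothes brush, 150 x 46 mm, 40 mm high, lying beyond the work. Leave alone.
- mug: Bystander: white mug, 80 mm across, beyond the work. Leave alone.
- plant: Bystander: small plant in a terracotta pot, 96 mm across, beyond the work. Leave alone.
Not all that is in view belongs to the job. Leave any green or red look-alike of the bottle_slim alone.

How it is judged:
By the outcome, as a careful person would: the job done as asked, in the order asked, and still so for the second after the job is handed in, with the robot touching nothing.
Of carton_wide, carton_narrow, soap_a, soap_b, tin only 4 to 5 are there at a start; the rules pass over those that are not, and their reading is None.
Of bottle_stout, jug only 1 to 2 are there at a start; the rules pass over those that are not, and their reading is None.
At some moment in a run one of soap_a, soap_b, tin may be knocked a few centimetres aside while the robot is not near it.
It also fails if it takes over 210 s, if anything falls off the work surface, if the arm or the gripper's body presses on something with over 40 N, if the wrist force passes 120 N, or if a joint passes its speed limit or range.

## Working session

There is one attempt and no reset: what is moved stays moved. The work goes in short steps, Python scripts to look and compute and a shell command to move; the robot and the scene stay as the last step left them, time stands still between calls to the robot, and variables do not carry over. Pictures are saved under pics/ and viewed, at most 18 in all, crops included, and the job is handed in when it is done.

```bash
mkdir -p pics
python3 - <<'E'
from plant import *
import cv2
for n in("side","top"):
    f=grab_frame(n); cv2.imwrite(f"pics/{n}0.png",f["img"][:,:,::-1]); print(n,f["K"].tolist(),f["R"].round(4).tolist(),f["t"].round(4).tolist())
print(read_state())
E
```

```text
side [[541.5581860052033, 0.0, 321.4969315140808], [0.0, 541.5581860052033, 237.88313514068855], [0.0, 0.0, 1.0]] [[0.9308, -0.3656, 0.006], [-0.2692, -0.6964, -0.6652], [0.2474, 0.6175, -0.7467]] [-0.5665, 0.1973, 0.9157]
top [[589.1954314035912, 0.0, 325.7817167825426], [0.0, 589.1954314035912, 241.61018118665035], [0.0, 0.0, 1.0]] [[-0.022, -0.9997, -0.0071], [-0.9866, 0.0228, -0.1619], [0.162, 0.0034, -0.9868]] [-0.013, 0.5788, 1.3381]
{'t': 0.1, 'joints': array([ 1.00248098,  0.42666096,  0.07385435,  1.60654875, -0.0340668 ,
        1.11079438, -0.06714698]), 'joint_vel': array([ 0.00237997,  0.00020838,  0.00122433, -0.00156469, -0.00013379,
       -0.00322465, -0.00154922]), 'joint_efforts': array([ 9.41344304e-03, -9.37464952e+01,  3.67710091e+00, -4.55036831e+01,
       -4.85837949e-02,  1.67399616e-02,  1.32671329e-05]), 'eef_pos': array([ 0.27430922, -0.61631268,  0.20484882]), 'orientation': array([-5.49634889e-04,  9.78160839e-01,  2.07848602e-01, -1.73326250e-04]), 'ft_force': array([-0.08533377,  0.20460372,  0.44623723]), 'wrist_torque': array([ 4.69703886e-02, -5.58889301e-04,  8.71573269e-05]), 'finger_force': 0.0, 'gripper_width': 0.9997638861216144}
```

View pics/top0.png

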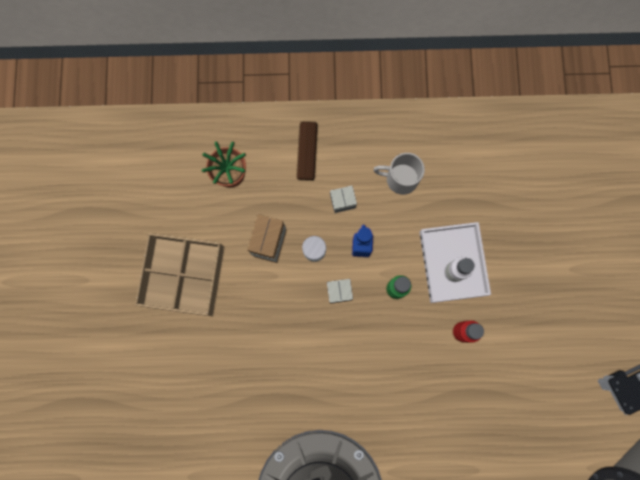

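View pics/side0.png

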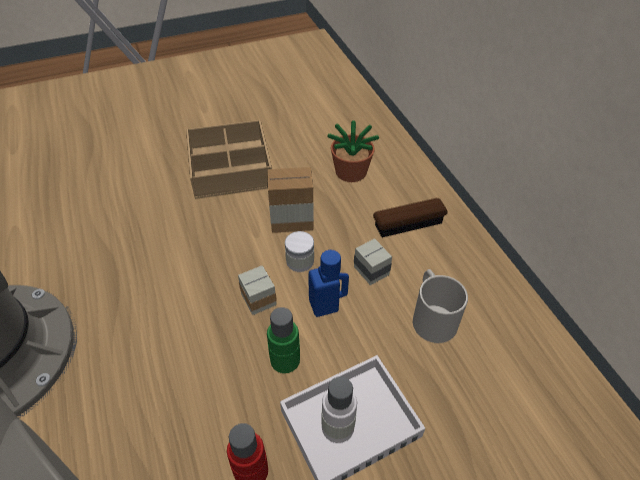

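The top view shows the crate at (180,275), one brown carton at (267,238), the tin at (314,248), soaps at (343,198) and (340,291), the jug at (363,242), and the packing box at (456,262) with a white bottle whose cap is at (466,267).

Things that could be taken for bottle_slim (top-view pixels): white in the box (466,267), green (402,285), red (474,331), and the white mug (405,173). I choose the white one in the box and will check it in a close crop.

```bash
cat > h.py <<'E'
import numpy as np, cv2
from plant import *
def ray(f,px,z):
    d=f["R"].T@np.linalg.inv(f["K"])@np.array([px[0],px[1],1.]); c=-f["R"].T@f["t"]
    return c+d*(z-c[2])/d[2]
def proj(f,X):
    p=f["K"]@(f["R"]@np.asarray(X,float)+f["t"]); return p[:2]/p[2]
def tri(fs,pxs):
    A=np.zeros((3,3));b=np.zeros(3);L=[]
    for f,p in zip(fs,pxs):
        d=f["R"].T@np.linalg.inv(f["K"])@np.array([p[0],p[1],1.]);d/=np.linalg.norm(d);c=-f["R"].T@f["t"]
        P=np.eye(3)-np.outer(d,d);A+=P;b+=P@c;L.append((P,c))
    X=np.linalg.solve(A,b); return X,[np.linalg.norm(P@(X-c)) for P,c in L]
def frames(tag=None):
    o={}
    for n in("side","top"):
        o[n]=grab_frame(n)
        if tag: cv2.imwrite(f"pics/{n}{tag}.png",o[n]["img"][:,:,::-1])
    return o
def up(img,x0,y0,x1,y1,s,name):
    cv2.imwrite(name,cv2.resize(img[y0:y1,x0:x1,::-1],None,fx=s,fy=s,interpolation=cv2.INTER_CUBIC))
E
python3 - <<'E'
from h import *
t=cv2.imread("pics/top0.png")[:,:,::-1]; s=cv2.imread("pics/side0.png")[:,:,::-1]
up(t,325,170,500,345,3,"a.png"); up(t,130,170,330,345,3,"b.png")
a=cv2.imread("a.png");b=cv2.imread("b.png")
up(t,235,180,501,350,3,"pics/c1.png"); 
up(s,180,110,440,310,3,"pics/c2.png")
E
rm a.png b.png
```

```text
(no output)
```

View pics/c1.png

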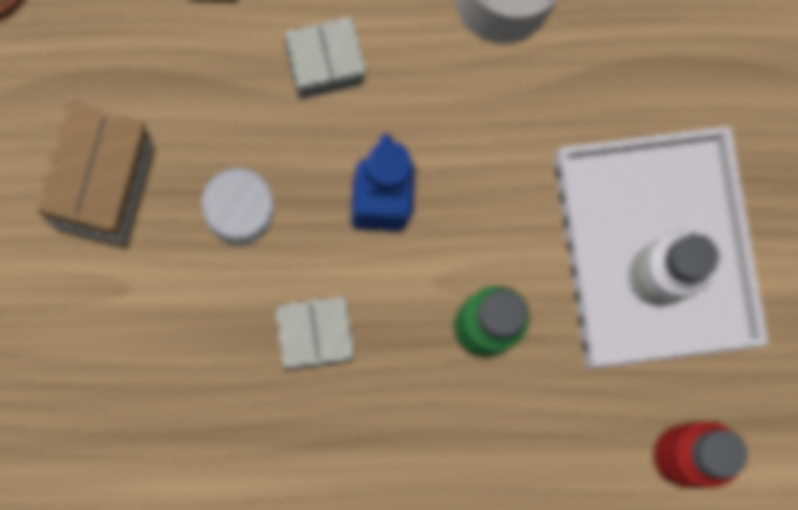

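View pics/c2.png

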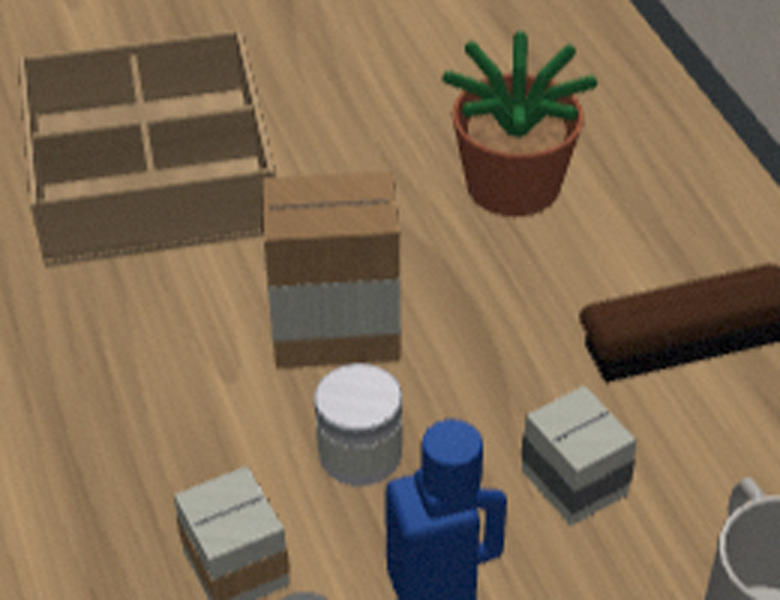

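The crop shows the white bottle in the box with its cap at crop (692,258), which is top-view (466,266); that is my choice. Soap with the brown band is the near one at (340,291), grey band the far one at (343,198). The only bottles to crate are the slim one and the jug; there is a single carton.

```bash
cat > m.py <<'E'
from h import *
def comp(img,mask,seed,name=None):
    n,l=cv2.connectedComponents(mask.astype(np.uint8)); 
    k=l[int(seed[1]),int(seed[0])]
    return (l==k) if k else None
def quad(mask,f,z):
    c=max(cv2.findContours(mask.astype(np.uint8),0,1)[0],key=cv2.contourArea)
    P=np.array([ray(f,p[0],z)[:2]*1000 for p in c],np.float32)
    (cx,cy),(w,h),a=cv2.minAreaRect(P); return np.round([cx,cy,w,h,a],1)
E
python3 - <<'E'
from m import *
o=frames()
f=o["top"]; im=f["img"].astype(int); R,G,B=im[...,0],im[...,1],im[...,2]
for p in [(340,285),(343,291),(338,192),(347,200),(262,236),(275,240),(314,248),(466,267),(402,285),(440,240),(300,270),(363,240)]: print(p,im[p[1],p[0]])
hsv=cv2.cvtColor(f["img"],cv2.COLOR_RGB2HSV)
pale=((hsv[...,1]<45)&(hsv[...,2]>125))
pale=cv2.morphologyEx(pale.astype(np.uint8),cv2.MORPH_CLOSE,np.ones((3,3)))
for nm,s,z in(("soap_a",(336,291),.058),("soap_b",(338,199),.056),("tin",(314,248),.058),("box",(440,240),.033)):
    m=comp(im,pale,s); print(nm,quad(m,f,z) if m is not None else None)
c1=lambda L:[(235+x/3,180+y/3) for x,y in L]
for nm,L,z in(("carton",[(75,103),(146,125),(110,230),(40,211)],.12),("soap_a",[(277,307),(345,297),(353,358),(284,369)],.058),("soap_b",[(286,31),(350,18),(364,71),(299,90)],.056),("box",[(560,148),(730,128),(766,344),(588,365)],.033)):
    P=np.array([ray(f,p,z)[:2]*1000 for p in c1(L)]); e=np.roll(P,-1,0)-P
    print(nm,P.mean(0).round(1),np.linalg.norm(e,axis=1).round(1),np.degrees(np.arctan2(e[:,1],e[:,0])).round(1))
# caps
dark=(hsv[...,1]<60)&(hsv[...,2]<110)
m=comp(im,dark,(466,267)); ys,xs=np.nonzero(m); print("cap",xs.mean(),ys.mean(),m.sum(),quad(m,f,.135))
# crate outer corners at rim, read from full picture
C=[(149,236),(223,243),(213,315),(139,304)]
P=np.array([ray(f,p,.06)[:2]*1000 for p in C]); e=np.roll(P,-1,0)-P
print("crate",P.mean(0).round(1),np.linalg.norm(e,axis=1).round(1),np.degrees(np.arctan2(e[:,1],e[:,0])).round(1), (ray(f,(182,275),.06)*1000).round(1))
blue=(hsv[...,0]>105)&(hsv[...,0]<130)&(hsv[...,1]>150)
print("jug mask",blue.sum(),np.nonzero(blue)[1].mean(),np.nonzero(blue)[0].mean())
s=o["side"]
up(f["img"],330,215,400,265,8,"pics/j.png"); a=cv2.imread("pics/j.png")
up(f["img"],125,225,235,325,5,"pics/k.png"); b=cv2.imread("pics/k.png")
a=cv2.resize(a,(240,171));
E
```

```text
(340, 285) [157 158 152]
(343, 291) [173 175 166]
(338, 192) [175 176 167]
(347, 200) [173 174 166]
(262, 236) [143 114  84]
(275, 240) [142 112  82]
(314, 248) [178 177 185]
(466, 267) [90 92 95]
(402, 285) [90 92 95]
(440, 240) [198 195 200]
(300, 270) [170 142 107]
(363, 240) [ 33  62 124]
soap_a [461.8 -55.3  49.1  54.3   6.8]
soap_b [683.2 -67.9  45.2  56.2  12. ]
tin [564.6   2.8  53.6  51.9  88.7]
box [ 526.  -328.3  176.6  143.7    5.9]
carton [582.9 106.9] [55.9 83.1 54.  85.2] [-108.8  160.7   73.4  -17.9]
soap_a [460.9 -56.1] [52.9 47.2 53.4 47.8] [ -82.9 -174.2   97.7    5.1]
soap_b [681.6 -69.7] [51.7 44.2 53.4 48.7] [ -79.6 -167.3  105.3   10.8]
box [ 525.5 -330.3] [136.3 172.6 139.9 172.5] [ -84.5 -174.3   95.4    4.5]
cap 464.9238578680203 266.3299492385787 197 [ 502.5 -328.2   30.4   36.2   42.8]
crate [507.7 310.2] [174.5 167.6 172.6 159.1] [-96.8 172.5  80.4  -6.8] [505.7 307.9  60. ]
jug mask 429 362.5920745920746 242.32167832167832
```

View pics/k.png

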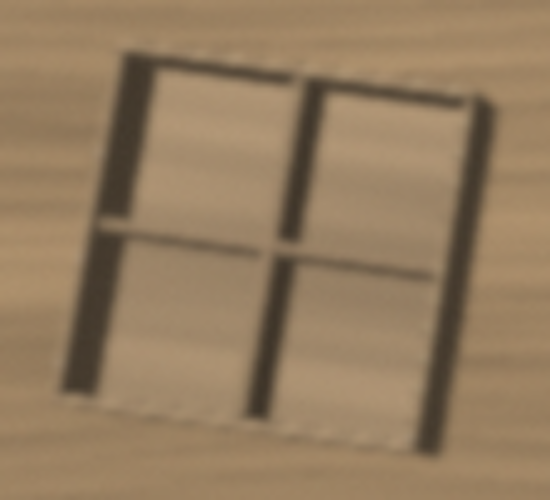

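View pics/j.png

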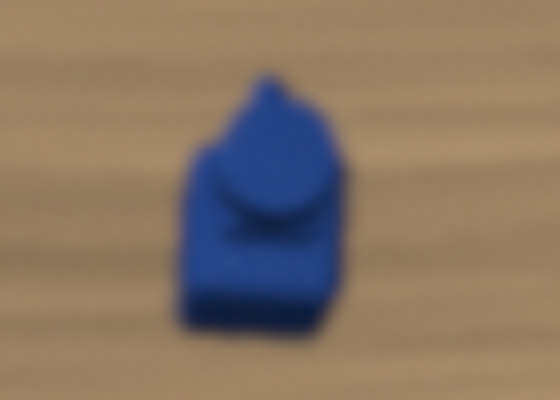

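The crop k shows the crate's divider crossing near (180,274) in the top view, with the walls turned about -7°. Crop j shows the jug's cap centre near (364,235), with the handle pointing up the picture (+x).

Run:
```python
from m import *
o=frames(); T,S=o["top"],o["side"]
k=lambda x,y:(125+x/5,225+y/5)
C=[k(115,46),k(478,90),k(423,450),k(55,396)]
P=np.array([ray(T,p,.06)[:2]*1000 for p in C]); e=np.roll(P,-1,0)-P
print("crate",P.mean(0).round(1),np.linalg.norm(e,axis=1).round(1),np.degrees(np.arctan2(e[:,1],e[:,0])).round(1))
c2=lambda x,y:(180+x/3,110+y/3)
D=[c2(22,58),c2(238,33),c2(274,172),c2(33,205)]
P=np.array([ray(S,p,.06)[:2]*1000 for p in D]); e=np.roll(P,-1,0)-P
print("crate side",P.mean(0).round(1),np.linalg.norm(e,axis=1).round(1),np.degrees(np.arctan2(e[:,1],e[:,0])).round(1))
print("cross",tri([T,S],[(179.8,274),c2(143,113)]), ray(T,(179.8,274),.06),ray(S,c2(143,113),.06))
# caps: bottle & jug
j=lambda x,y:(330+x/8,215+y/8)
print("jug top",(ray(T,j(276,158),.135)*1000).round(1),"side",(ray(S,c2(453,438),.135)*1000).round(1))
P=[ray(T,j(*p),z)*1000 for p,z in (((183,326),0),((318,334),0),((186,290),.07),((326,296),.07))]
for a,b in((0,1),(2,3)): d=P[a]-P[b]; print("jug y-axis",np.degrees(np.arctan2(d[1],d[0])).round(1),np.linalg.norm(d).round(1))
hsv=cv2.cvtColor(S["img"],cv2.COLOR_RGB2HSV)
dark=(hsv[...,1]<60)&(hsv[...,2]<110)
m=comp(0,dark,(340,390)); x,y,w,h=cv2.boundingRect(m.astype(np.uint8)); print("cap side box",x,y,w,h)
# cap top ellipse height ~ w*cos: use top edge + half minor
X=[502,-328,135]
print("proj of est. cap top in side",proj(S,np.array(X)/1000),"top",proj(T,np.array(X)/1000))
# jug handle dir & red, green
for n,p in(("red",(474,331)),("green",(402,285))): print(n,(ray(T,p,.135)*1000).round())
# box from side rim outer corners
B=[(282,407),(377,358),(424,428),(318,482)]
P=np.array([ray(S,p,.033)[:2]*1000 for p in B]); e=np.roll(P,-1,0)-P
print("box side",P.mean(0).round(1),np.linalg.norm(e,axis=1).round(1),np.degrees(np.arctan2(e[:,1],e[:,0])).round(1))
```

```text
crate [508.8 315.9] [171.9 167.9 171.7 164.2] [-98.3 171.8  80.5  -8.1]
crate side [509.2 313.2] [164.7 166.9 168.2 169.1] [-10.  -98.3 170.8  80.4]
cross (array([0.50886956, 0.31275451, 0.06071491]), [np.float64(0.0008053284281582435), np.float64(0.000805328428158371)]) [0.50814404 0.3129912  0.06      ] [0.50983017 0.3136659  0.06      ]
jug top [ 577.2 -112.   135. ] side [ 580.3 -112.7  135. ]
jug y-axis 85.3 40.9
jug y-axis 86.2 40.3
cap side box 285 360 135 69
proj of est. cap top in side [337.27786776 385.49895106] top [464.65894079 266.4527091 ]
red [ 363. -340.  135.]
green [ 465. -190.  135.]
box side [ 524.2 -335.6] [171.8 131.2 174.5 121.9] [   7.7  -83.4 -175.4   95.4]
```

```bash
python3 -m inch '[[0,0,0,25,31,0,94],[0,0,0,50,62,0,94],[0,0,0,75,93,0,94],[0,0,0,100,124,0,94],[0,0,0,125,155,0,94]]' 30
python3 -m inch '[[0,0,0,25,31,0,80],[0,0,0,50,62,0,80],[0,0,0,75,93,0,80],[0,0,0,104,132,0,80],[0,0,0,104,132,0,80]]'; python3 -m inch '[[0,0,0,0,0,0,80],[0,0,0,0,0,0,80]]'
python3 - <<'E'
from h import *
o=frames(); up(o["top"]["img"],420,215,520,315,5,"pics/p5.png")
s=read_state();print((s["eef_pos"]*1000).round(1),s["orientation"].round(4))
E
```

```text
t: 0.72
eef_pos: [0.4003, -0.46, 0.2055]
orientation: [0.0, 0.978, 0.208, 0.0]
ft_force: [0.5, -0.1, -0.2]
gripper_width: 1.002
finger_force: 0.0
t: 1.13
eef_pos: [0.508, -0.3228, 0.2056]
orientation: [-0.001, 0.977, 0.212, 0.001]
ft_force: [0.2, 0.9, 0.1]
gripper_width: 0.849
finger_force: 0.0
t: 1.3
eef_pos: [0.5036, -0.3294, 0.2054]
orientation: [0.0, 0.978, 0.208, -0.0]
ft_force: [-0.5, 0.0, 0.2]
gripper_width: 0.852
finger_force: 0.0
[ 502.6 -330.8  205.4] [ 1.000e-04  9.783e-01  2.071e-01 -2.000e-04]
```

View pics/p5.png

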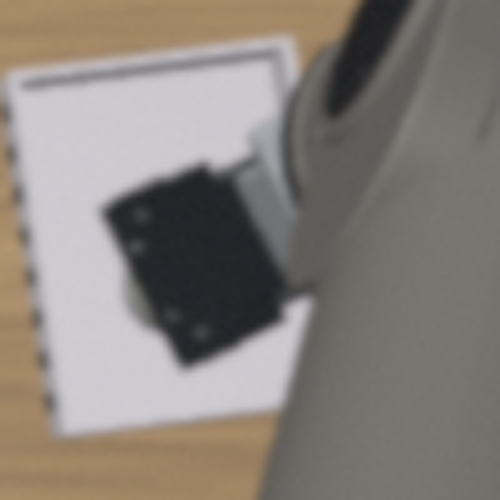

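The gripper hides the bottle from above, as expected, and the TCP is over the measured cap position. I'll go down and grip.

```bash
python3 -m inch '[[0,0,0,0,0,-30,80],[0,0,0,0,0,-60,80],[0,0,0,0,0,-80,80],[0,0,0,0,0,-89,80],[0,0,0,0,0,-89,80]]'
python3 -m inch '[[0,0,0,0,0,0,15],[0,0,0,0,0,0,15],[0,0,0,0,0,0,15],[0,0,0,0,0,0,15],[0,0,0,0,0,0,15]]' 30
python3 -m inch '[[0,0,0,0,0,0,15],[0,0,0,0,0,0,15],[0,0,0,0,0,15,15],[0,0,0,0,0,30,15],[0,0,0,0,0,50,15]]' 30
```

```text
t: 1.82
eef_pos: [0.5018, -0.3301, 0.1146]
orientation: [-0.001, 0.978, 0.207, -0.001]
ft_force: [-0.0, -0.4, 0.5]
gripper_width: 0.847
finger_force: 0.0
t: 2.23
eef_pos: [0.5038, -0.3298, 0.1173]
orientation: [0.0, 0.978, 0.208, 0.0]
ft_force: [0.2, 0.9, 0.7]
gripper_width: 0.532
finger_force: 0.0
t: 2.65
eef_pos: [0.5026, -0.3291, 0.1657]
orientation: [-0.001, 0.978, 0.208, -0.001]
ft_force: [-0.0, -0.0, -4.0]
gripper_width: 0.355
finger_force: 29.9
```

```bash
python3 -m inch '[[0,0,0,0,0,40,15],[0,0,0,0,0,80,15],[0,0,0,0,0,115,15],[0,0,0,0,0,130,15],[0,0,0,0,0,130,15]]'|grep eef
python3 -m inch '[[0,0,0,0,20,0,15],[0,0,0,0,58,0,15],[0,0,0,0,96,0,15],[0,0,0,0,134,0,15],[0,0,0,0,172,0,15]]'|grep eef
python3 -m inch '[[0,0,0,0,38,0,15],[0,0,0,0,76,0,15],[0,0,0,0,114,0,15],[0,0,0,0,152,0,15],[0,0,0,0,190,0,15]]'|grep eef
python3 -m inch '[[0,0,0,-8,38,0,15],[0,0,0,-16,76,0,15],[0,0,0,-24,114,0,15],[0,0,0,-32,152,0,15],[0,0,0,-38,190,0,15]]'|grep eef
python3 -m inch '[[0,0,0,-2,20,0,15],[0,0,0,-4,40,0,15],[0,0,0,-4,55,0,15],[0,0,0,-4,55,0,15],[0,0,0,-4,55,0,15]]'
python3 - <<'E'
from h import *
o=frames(); a=o["top"]["img"][200:340,100:300]; b=o["side"]["img"][70:270,150:350]
cv2.imwrite("pics/p6.png",np.hstack([cv2.resize(a,(400,280))[:,:,::-1],cv2.resize(b,(400,400))[:280,:,::-1]]))
E
```

```text
eef_pos: [0.5047, -0.3303, 0.3004]
eef_pos: [0.5023, -0.1558, 0.2946]
eef_pos: [0.5022, 0.034, 0.2948]
eef_pos: [0.4638, 0.2237, 0.2949]
t: 4.73
eef_pos: [0.4606, 0.2775, 0.2947]
orientation: [0.0, 0.978, 0.209, -0.001]
ft_force: [-0.4, -0.5, -3.7]
gripper_width: 0.356
finger_force: 29.9
```

View pics/p6.png

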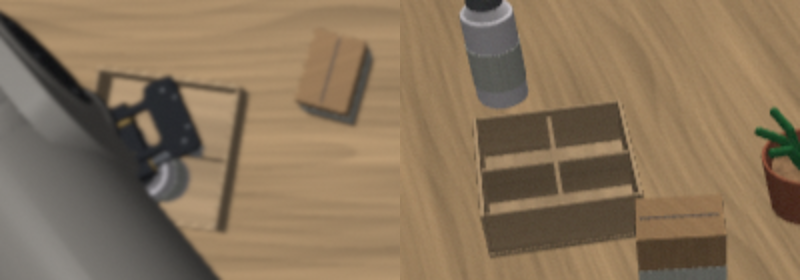

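The bottle hangs upright over the near right cell. I'll lower it.

```bash
python3 -m inch '[[0,0,0,0,0,-35,15],[0,0,0,0,0,-70,15],[0,0,0,0,0,-105,15],[0,0,0,0,0,-140,15],[0,0,0,0,0,-160,15]]'
python3 -m inch '[[0,0,0,0,0,-8,15],[0,0,0,0,0,-14,15],[0,0,0,0,0,-18,15],[0,0,0,0,0,-18,15],[0,0,0,0,0,-18,15]]'
python3 -m inch '[[0,0,0,0,0,0,60],[0,0,0,0,0,0,60],[0,0,0,0,0,0,60],[0,0,0,0,0,0,60],[0,0,0,0,0,0,60]]'
python3 -m inch '[[0,0,0,0,0,25,60],[0,0,0,0,0,60,60],[0,0,0,0,0,100,60],[0,0,0,0,0,140,60],[0,0,0,0,0,150,60]]'
```

```text
t: 5.25
eef_pos: [0.4603, 0.275, 0.1328]
orientation: [0.001, 0.978, 0.207, -0.002]
ft_force: [-0.4, -0.6, -4.1]
gripper_width: 0.358
finger_force: 29.9
t: 5.67
eef_pos: [0.4624, 0.2776, 0.1198]
orientation: [-0.0, 0.978, 0.208, 0.001]
ft_force: [0.3, -0.3, -4.1]
gripper_width: 0.356
finger_force: 29.9
t: 6.08
eef_pos: [0.4615, 0.2775, 0.1187]
orientation: [-0.0, 0.978, 0.208, 0.0]
ft_force: [-0.7, -0.3, 0.4]
gripper_width: 0.631
finger_force: 0.0
t: 6.5
eef_pos: [0.4629, 0.2789, 0.2745]
orientation: [-0.001, 0.978, 0.208, 0.003]
ft_force: [0.1, 0.5, 0.3]
gripper_width: 0.634
finger_force: 0.0
```

```bash
python3 -m inch '[[0,0,0,10,-36,0,80],[0,0,0,20,-73,0,80],[0,0,0,30,-110,0,80],[0,0,0,40,-147,0,80],[0,0,0,50,-185,0,80]]'|grep eef
python3 -m inch '[[0,0,0,12,-38,0,80],[0,0,0,24,-76,0,80],[0,0,0,36,-114,0,80],[0,0,0,48,-152,0,80],[0,0,0,60,-180,0,80]]'|grep eef
python3 -m inch '[[0,0,0,7,-24,0,80],[0,0,0,7,-24,0,80],[0,0,0,7,-24,0,80]]'
python3 - <<'E'
from h import *
o=frames(); a=o["top"]["img"][170:310,330:430]; b=o["side"]["img"][200:340,250:400]
cv2.imwrite("pics/p7.png",np.hstack([cv2.resize(a,(300,420))[:,:,::-1],cv2.resize(b,(450,420))[:,:,::-1]]))
s=read_state();print((s["eef_pos"]*1000).round(1)); print(proj(o["side"],[.5785,-.112,.135]))
a=o["top"]["img"]; T=o["top"]
E
```

```text
eef_pos: [0.5116, 0.0907, 0.2686]
eef_pos: [0.5716, -0.0914, 0.2684]
t: 7.58
eef_pos: [0.5784, -0.1128, 0.2679]
orientation: [-0.0, 0.978, 0.207, -0.0]
ft_force: [-0.1, 0.3, 0.4]
gripper_width: 0.848
finger_force: 0.0
[ 578.3 -110.6  268.3]
[329.84129332 255.99519548]
```

View pics/p7.png

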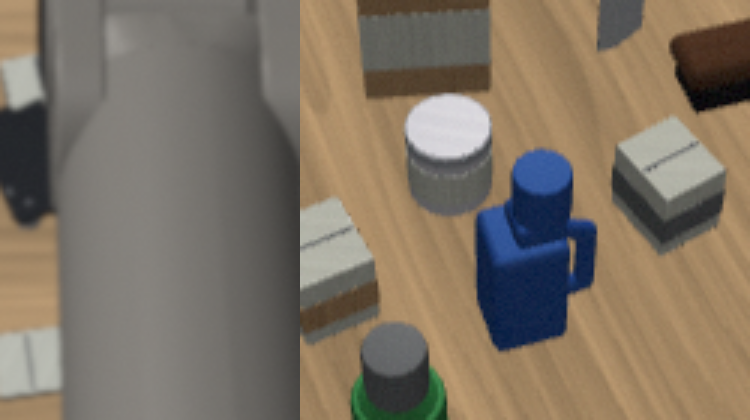

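The side view shows the jug's cap top at about (331,256), which matches the projection of my estimate (330,256). I'll descend and grip.

```bash
python3 -m inch '[[0,0,0,0,0,-40,80],[0,0,0,0,0,-80,80],[0,0,0,0,0,-120,80],[0,0,0,0,0,-145,80],[0,0,0,0,0,-156,80]]'|grep eef
python3 -m inch '[[0,0,0,0,0,0,15],[0,0,0,0,0,0,15],[0,0,0,0,0,0,15],[0,0,0,0,0,0,15],[0,0,0,0,0,0,15]]' 30
python3 -m inch '[[0,0,0,0,0,0,15],[0,0,0,0,0,0,15],[0,0,0,0,0,15,15],[0,0,0,0,0,30,15],[0,0,0,0,0,50,15]]' 30
python3 -m inch '[[0,0,0,0,0,40,15],[0,0,0,0,0,80,15],[0,0,0,0,0,115,15],[0,0,0,0,0,135,15],[0,0,0,0,0,135,15]]'
```

```text
eef_pos: [0.5764, -0.1099, 0.1091]
t: 8.52
eef_pos: [0.5793, -0.1117, 0.114]
orientation: [0.0, 0.978, 0.208, 0.001]
ft_force: [0.4, 0.1, -0.0]
gripper_width: 0.53
finger_force: 0.0
t: 8.93
eef_pos: [0.5775, -0.1116, 0.162]
orientation: [-0.0, 0.978, 0.208, -0.001]
ft_force: [0.2, -0.4, -4.1]
gripper_width: 0.354
finger_force: 30.0
t: 9.35
eef_pos: [0.5801, -0.1118, 0.3024]
orientation: [0.001, 0.978, 0.208, 0.003]
ft_force: [0.6, -0.5, -3.1]
gripper_width: 0.356
finger_force: 30.0
```

```bash
python3 -m inch '[[0,0,0,-3,20,0,15],[0,0,-1,-6,55,0,15],[0,0,-2,-10,92,0,15],[0,0,-3,-14,130,0,15],[0,0,-4,-18,168,0,15]]'|grep eef
python3 -m inch '[[0,0,-1,-3,38,0,15],[0,0,-1,-6,76,0,15],[0,0,-1,-10,114,0,15],[0,0,-1,-14,152,0,15],[0,0,-1,-17,190,0,15]]'|grep eef
python3 -m inch '[[0,0,0,0,19,0,15],[0,0,0,0,19,0,15],[0,0,0,0,19,-40,15],[0,0,0,0,19,-70,15],[0,0,0,0,19,-70,15]]'
python3 - <<'E'
from h import *
o=frames(); a=o["top"]["img"][200:340,100:300]; b=o["side"]["img"][70:210,170:310]
cv2.imwrite("pics/p8.png",np.hstack([cv2.resize(a,(400,280))[:,:,::-1],cv2.resize(b,(400,400))[:,:,::-1][:280] if 0 else cv2.resize(b,(280,280))[:,:,::-1]]))
E
```

```text
eef_pos: [0.5594, 0.0576, 0.2963]
eef_pos: [0.5424, 0.2478, 0.2963]
t: 10.6
eef_pos: [0.5406, 0.2631, 0.2208]
orientation: [0.001, 0.986, 0.165, -0.004]
ft_force: [-0.8, -0.6, -3.9]
gripper_width: 0.351
finger_force: 30.0
```

View pics/p8.png

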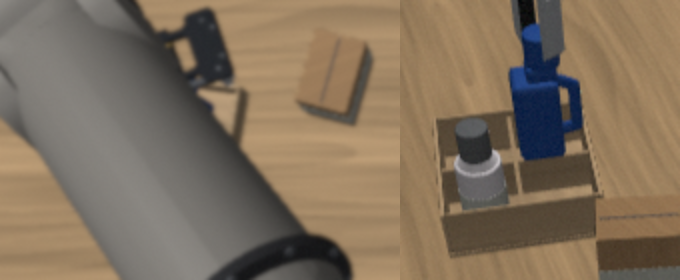

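The bottle stands in its cell and the jug hangs square over the far right cell. I'll lower it.

```bash
python3 -m inch '[[0,0,0,0,0,-25,15],[0,0,0,0,0,-45,15],[0,0,0,0,0,-60,15],[0,0,0,0,0,-75,15],[0,0,0,0,0,-75,15]]'
python3 -m inch '[[0,0,0,0,0,-12,15],[0,0,0,0,0,-24,15],[0,0,0,0,0,-31,15],[0,0,0,0,0,-34,15],[0,0,0,0,0,-34,15]]'
```

```text
t: 11.12
eef_pos: [0.5434, 0.2649, 0.1519]
orientation: [0.0, 0.986, 0.165, -0.001]
ft_force: [-0.6, -1.2, -3.7]
gripper_width: 0.355
finger_force: 30.0
t: 11.53
eef_pos: [0.5452, 0.2655, 0.1201]
orientation: [0.0, 0.986, 0.165, 0.002]
ft_force: [-1.6, -4.6, 14.4]
gripper_width: 0.357
finger_force: 30.0
```

```bash
python3 -m inch '[[0,0,0,0,0,0,60],[0,0,0,0,0,0,60],[0,0,0,0,0,0,60],[0,0,0,0,0,0,60],[0,0,0,0,0,0,60]]'
python3 -m inch '[[0,0,0,0,0,25,60],[0,0,0,0,0,60,60],[0,0,0,0,0,100,60],[0,0,0,0,0,140,60],[0,0,0,0,0,150,60]]'|grep eef
python3 -m inch '[[0,0,0,-30,-25,0,94],[0,0,0,-60,-50,0,94],[0,0,0,-90,-75,0,94],[0,0,0,-120,-100,0,94],[0,0,0,-120,-100,0,94]]'|grep eef
python3 - <<'E'
from m import *
o=frames(); T,S=o["top"],o["side"]; a=T["img"][200:330,110:270]; b=S["img"][90:220,170:330]
cv2.imwrite("pics/p9.png",np.vstack([cv2.resize(T["img"],(500,375))[120:,:,::-1],np.hstack([cv2.resize(a,(250,200)),cv2.resize(b,(250,200))])[:,:,::-1]]))
hsv=cv2.cvtColor(T["img"],cv2.COLOR_RGB2HSV)
pale=((hsv[...,1]<45)&(hsv[...,2]>125)).astype(np.uint8)
n,l,st,c=cv2.connectedComponentsWithStats(cv2.morphologyEx(pale,cv2.MORPH_CLOSE,np.ones((3,3))))
for i in range(1,n):
    if st[i][4]>250 and st[i][1]>120: print(c[i].round(1),st[i][4],quad(l==i,T,.058 if st[i][4]<2000 else .033))
E
```

```text
t: 11.95
eef_pos: [0.5434, 0.2654, 0.1184]
orientation: [-0.0, 0.986, 0.165, -0.0]
ft_force: [-0.5, -0.0, -0.6]
gripper_width: 0.633
finger_force: 0.0
eef_pos: [0.5451, 0.2668, 0.2748]
eef_pos: [0.4194, 0.1613, 0.2683]
[402.4 172.3] 742 [ 740.7 -209.2   79.5  110.1   26.9]
[342.6 197. ] 445 [682.5 -67.9  45.7  56.2  11.9]
[454.6 262.1] 4510 [ 526.  -328.1  176.5  143.8    6. ]
[313.5 247.3] 462 [563.4   2.8  53.6  54.2  88.8]
[203.7 276.2] 649 [503.3 259.  120.   32.6  26.9]
[166.7 278.6] 686 [500.3 343.7  39.3 107.1  28.3]
[141.9 311.9] 767 [426.4 400.5 140.7  32.6  24.9]
[331.4 305.4] 504 [428.3 -35.7  48.6  54.1  14.6]
[208.5 398. ] 5769 [234.2 255.8 445.7  79.1  24.6]
```

View pics/p9.png

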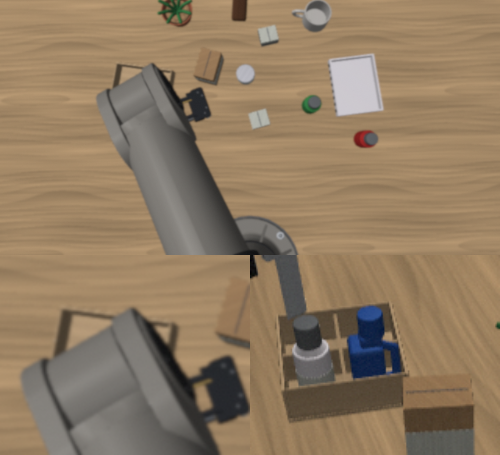

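The bottle and jug stand in their cells. Soap_a has been knocked and is now at top-view (331,305). The box is empty, so I'll measure it closely.

Run:
```python
from h import *
o=frames(); T,S=o["top"],o["side"]; 
cv2.imwrite("pics/p10.png",np.hstack([cv2.resize(T["img"][215:310,412:502],(360,380),interpolation=2),cv2.resize(S["img"][340:480,270:430],(434,380),interpolation=2)])[:,:,::-1])
```

```text
(no output)
```

View pics/p10.png

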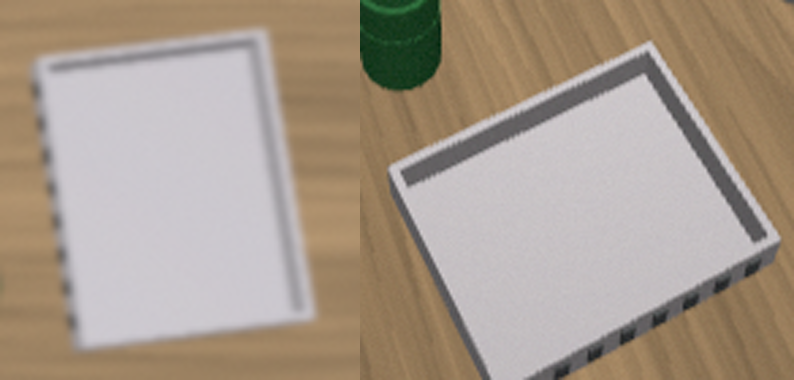

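The crops show the empty box. In the top view its rim corners are at crop (42,60), (267,30), (314,318) and (81,347). In the side view they are at (30,170), (291,44) and (418,240).

Run:
```python
from h import *
T=grab_frame("top");S=grab_frame("side")
print("cam",(-T["R"].T@T["t"]).round(3))
C=[(412+x/4,215+y/4) for x,y in((42,60),(267,30),(314,318),(81,347))]
P=np.array([ray(T,p,.033)[:2]*1000 for p in C]); e=np.roll(P,-1,0)-P
print(P.mean(0).round(1),np.linalg.norm(e,axis=1).round(1),np.degrees(np.arctan2(e[:,1],e[:,0])).round(1))
D=[(270+x/2.7125,340+y/2.714) for x,y in((30,170),(291,44),(418,240))]
P=np.array([ray(S,p,.033)[:2]*1000 for p in D]); e=np.diff(P,axis=0)
print(((P[0]+P[2])/2).round(1),np.linalg.norm(e,axis=1).round(1),np.degrees(np.arctan2(e[:,1],e[:,0])).round(1))
c=np.array([525.5,-331]);a=np.radians(5.5)
# inner floor centre from inner wall/floor edges in top crop: far edge dark line and right
R=np.array([[np.cos(a),-np.sin(a)],[np.sin(a),np.cos(a)]])
for n,v in(("tin",(48,32)),("soap_b",(5,-33)),("soap_a",(-50,-33)),("carton",(-35,29.5))): print(n,(c+R@np.array(v)).round(1))
```

```text
cam [ 0.354 -0.031  1.414]
[ 525.2 -331.9] [135.6 172.6 137.4 171.2] [ -83.6 -174.5   95.8    4.8]
[ 525.4 -334.6] [172.2 134.4] [  6.2 -84.4]
tin [ 570.2 -294.5]
soap_b [ 533.6 -363.4]
soap_a [ 478.9 -368.6]
carton [ 487.8 -305. ]
```

```bash
python3 -m inch '[[0,0,-3,22,-26,0,75],[0,0,-6,46,-53,0,75],[0,0,-9,70,-81,0,75],[0,0,-12,94,-108,0,75],[0,0,-13.5,117,-136,0,75]]'|grep eef
python3 -m inch '[[0,0,0,23,-26,0,75],[0,0,0,23,-26,0,75],[0,0,0,23,-26,-40,75],[0,0,0,23,-26,-80,75],[0,0,0,23,-26,-80,75]]'
python3 -m inch '[[0,0,0,0,0,0,75],[0,0,0,0,0,0,75]]'
```

```text
eef_pos: [0.5422, 0.0285, 0.2678]
t: 13.92
eef_pos: [0.5603, 0.0034, 0.1814]
orientation: [-0.0, 0.999, 0.048, -0.005]
ft_force: [-0.9, 0.6, -1.9]
gripper_width: 0.801
finger_force: 0.0
t: 14.08
eef_pos: [0.5645, 0.004, 0.19]
orientation: [-0.0, 0.999, 0.048, 0.0]
ft_force: [-0.6, 0.2, 0.5]
gripper_width: 0.8
finger_force: 0.0
```

Run:
```python
from m import *
S=grab_frame("side");hsv=cv2.cvtColor(S["img"],cv2.COLOR_RGB2HSV)
pale=((hsv[...,1]<30)&(hsv[...,2]>150)).astype(np.uint8)
n,l,st,c=cv2.connectedComponentsWithStats(pale)
for i in range(1,n):
    if 150<st[i][4]<3000: print(c[i].round(1),st[i],(ray(S,c[i],.058)*1000).round(1))
print(proj(S,[.564,.003,.058]))
s=read_state();print((s["eef_pos"]*1000).round(1))
```

```text
[298.9 241.6] [285 231  29  22 489] [5.631e+02 1.000e-01 5.800e+01]
[368.5 247.4] [356 239  26  18 217] [678.5 -59.6  58. ]
[377.5 256.7] [365 248  26  18 240] [684.2 -86.1  58. ]
[234.  277.9] [216 263  37  31 568] [427.5 -38.6  58. ]
[440.4 298.7] [420 270  48  44 238] [ 744.6 -209.6   58. ]
[298.89403548 240.42461081]
[564.8   3.9 190.6]
```

```bash
python3 -m inch '[[0,0,0,-1,-2,-35,75],[0,0,0,-1,-2,-75,75],[0,0,0,-1,-2,-115,75],[0,0,0,-1,-2,-140,75],[0,0,0,-1,-2,-151,75]]'|grep eef
python3 -m inch '[[0,0,0,0,0,0,35],[0,0,0,0,0,0,35],[0,0,0,0,0,0,35],[0,0,0,0,0,0,35],[0,0,0,0,0,0,35]]' 25
python3 -m inch '[[0,0,0,0,0,10,35],[0,0,0,0,0,30,35],[0,0,0,0,0,70,35],[0,0,0,0,0,110,35],[0,0,0,0,0,150,35]]'
python3 -m inch '[[0,0,0,0,0,30,35],[0,0,0,0,0,50,35],[0,0,0,0,0,50,35]]'
```

```text
eef_pos: [0.5622, 0.0014, 0.0361]
t: 14.97
eef_pos: [0.5641, 0.0015, 0.0397]
orientation: [0.0, 0.999, 0.048, 0.002]
ft_force: [-0.6, -0.3, 10.8]
gripper_width: 0.567
finger_force: 25.0
t: 15.38
eef_pos: [0.562, 0.0015, 0.1906]
orientation: [-0.0, 0.999, 0.048, 0.0]
ft_force: [1.6, -0.8, -1.5]
gripper_width: 0.571
finger_force: 25.0
t: 15.63
eef_pos: [0.5643, 0.0016, 0.2437]
orientation: [0.0, 0.999, 0.048, 0.004]
ft_force: [0.3, -0.4, -2.6]
gripper_width: 0.568
finger_force: 25.0
```

```bash
python3 -m inch '[[0,0,0,1,-25,0,35],[0,0,0,2,-62,0,35],[0,0,0,3,-100,0,35],[0,0,0,4,-138,0,35],[0,0,0,5,-176,0,35]]'|grep eef
python3 -m inch '[[0,0,0,1,-38,0,35],[0,0,0,1,-76,0,35],[0,0,0,1,-108,0,35],[0,0,0,1,-121,0,35],[0,0,0,1,-121,0,35]]'|grep eef
python3 -m inch '[[0,0,0,0,0,-38,35],[0,0,0,0,0,-76,35],[0,0,0,0,0,-114,35],[0,0,0,0,0,-140,35],[0,0,0,0,0,-150,35]]'
python3 -m inch '[[0,0,0,0,0,0,35],[0,0,0,0,0,-20,35],[0,0,0,0,0,-35,35],[0,0,0,0,0,-43,35],[0,0,0,0,0,-43,35]]'
```

```text
eef_pos: [0.5667, -0.1763, 0.2378]
eef_pos: [0.567, -0.2996, 0.2371]
t: 16.88
eef_pos: [0.5664, -0.2932, 0.0836]
orientation: [-0.002, 0.999, 0.049, -0.002]
ft_force: [-0.2, 0.2, -2.1]
gripper_width: 0.569
finger_force: 25.0
t: 17.3
eef_pos: [0.569, -0.2954, 0.045]
orientation: [0.0, 0.999, 0.048, 0.0]
ft_force: [0.0, -0.2, -1.7]
gripper_width: 0.568
finger_force: 25.0
```

```bash
python3 -m inch '[[0,0,0,0,0,-1.5,35],[0,0,0,0,0,-1.5,35]]'
python3 -m inch '[[0,0,0,0,0,-1.5,66],[0,0,0,0,0,-1.5,66],[0,0,0,0,0,-1.5,66],[0,0,0,0,0,-1.5,66]]'|grep -v ori
python3 -m inch '[[0,0,0,0,0,20,66],[0,0,0,0,0,60,66],[0,0,0,0,0,100,66],[0,0,0,0,0,140,66],[0,0,0,0,0,160,66]]'|grep eef
python3 -m inch '[[0,0,0,0,30,0,72],[0,0,0,0,65,0,72],[0,0,0,0,100,0,72],[0,0,0,0,140,0,72],[0,0,0,0,140,0,72]]'|grep eef
cat > look.py <<'E'
from m import *
o=frames(); T,S=o["top"],o["side"]
for f,nm in((T,"top"),(S,"side")):
    hsv=cv2.cvtColor(f["img"],cv2.COLOR_RGB2HSV)
    pale=((hsv[...,1]<45)&(hsv[...,2]>125)).astype(np.uint8) if nm=="top" else ((hsv[...,1]<30)&(hsv[...,2]>150)).astype(np.uint8)
    n,l,st,c=cv2.connectedComponentsWithStats(cv2.morphologyEx(pale,cv2.MORPH_CLOSE,np.ones((3,3))))
    for i in range(1,n):
        if 250<st[i][4]<1500 and st[i][1]>120 and 0<st[i][0]: print(nm,c[i].round(1),st[i][4],quad(l==i,f,.058))
s=read_state();print((s["eef_pos"]*1000).round(1))
E
python3 look.py
```

```text
t: 17.47
eef_pos: [0.5692, -0.2958, 0.0443]
orientation: [0.0, 0.999, 0.048, 0.001]
ft_force: [-0.1, -1.2, -2.7]
gripper_width: 0.57
finger_force: 25.0
t: 17.8
eef_pos: [0.5687, -0.2958, 0.0419]
ft_force: [-0.2, -0.7, 0.3]
gripper_width: 0.702
finger_force: 0.0
eef_pos: [0.5698, -0.2962, 0.2068]
eef_pos: [0.569, -0.1474, 0.202]
top [342.6 197. ] 450 [682.2 -68.   46.2  56.2  12. ]
top [331.4 305.4] 503 [428.3 -35.7  48.6  54.1  14.6]
top [318.2 442.9] 518 [125.4   0.4  36.3  92.8   2.9]
top [282.4 460.8] 690 [ 87.5  83.   46.2 104.3  48.2]
side [373.2 252.4] 492 [681.5 -73.1  43.5  50.4  12. ]
side [233.9 277.9] 614 [427.6 -37.9  46.6  51.8  14.5]
side [440.8 297.6] 264 [ 754.1 -202.4   79.3   81.6   41.6]
[ 568.8 -153.9  201.9]
```

```bash
python3 -m inch '[[0,0,2,30,22,0,72],[0,0,4,58,44,0,72],[0,0,6.4,88,66,0,72],[0,0,6.4,113,84.5,0,72],[0,0,6.4,113,84.5,0,72]]'|grep eef
python3 -m inch '[[0,0,0,0,0,-40,72],[0,0,0,0,0,-80,72],[0,0,0,0,0,-115,72],[0,0,0,0,0,-115,72],[0,0,0,0,0,-115,72]]'
python3 - <<'E'
from h import *
o=frames(); T,S=o["top"],o["side"]
cv2.imwrite("pics/p11.png",np.hstack([cv2.resize(T["img"][215:310,412:502],(360,380),interpolation=2),cv2.resize(S["img"][180:300,300:440],(434,380),interpolation=2)])[:,:,::-1])
E
```

```text
eef_pos: [0.685, -0.0672, 0.2007]
t: 19.57
eef_pos: [0.6805, -0.0723, 0.0855]
orientation: [-0.0, 0.995, 0.103, -0.002]
ft_force: [0.1, -0.1, 1.5]
gripper_width: 0.763
finger_force: 0.0
```

View pics/p11.png

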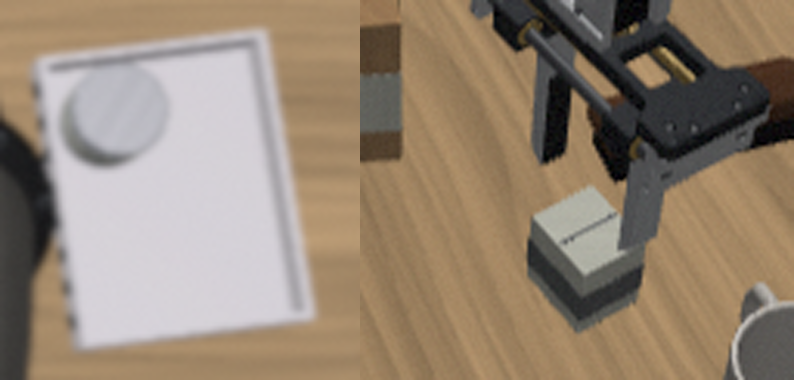

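The tin stands in the far-left corner of the box, at top crop (118,112). The fingers straddle soap_b. I'll go down.

```bash
python3 -m inch '[[0,0,0,0,0,-25,72],[0,0,0,0,0,-40,72],[0,0,0,0,0,-50,72],[0,0,0,0,0,-50,72],[0,0,0,0,0,-50,72]]'
python3 -m inch '[[0,0,0,0,0,0,35],[0,0,0,0,0,0,35],[0,0,0,0,0,0,35],[0,0,0,0,0,0,35],[0,0,0,0,0,0,35]]' 25
python3 -m inch '[[0,0,0,0,0,10,35],[0,0,0,0,0,30,35],[0,0,0,0,0,70,35],[0,0,0,0,0,110,35],[0,0,0,0,0,150,35]]'
python3 -m inch '[[0,0,0,0,0,30,35],[0,0,0,0,0,50,35],[0,0,0,0,0,50,35]]'|grep eef
```

```text
t: 20.08
eef_pos: [0.6816, -0.0712, 0.0369]
orientation: [-0.0, 0.995, 0.104, -0.0]
ft_force: [0.6, 0.5, 0.4]
gripper_width: 0.769
finger_force: 0.0
t: 20.5
eef_pos: [0.6819, -0.0711, 0.0373]
orientation: [0.0, 0.995, 0.104, 0.001]
ft_force: [-0.8, 0.6, 6.6]
gripper_width: 0.575
finger_force: 25.0
t: 20.92
eef_pos: [0.6809, -0.0711, 0.1886]
orientation: [-0.0, 0.995, 0.104, -0.0]
ft_force: [1.0, 0.6, -1.3]
gripper_width: 0.574
finger_force: 25.0
eef_pos: [0.6833, -0.0711, 0.2425]
```

```bash
python3 -m inch '[[0,0,-1,-10,-20,0,35],[0,0,-2,-26,-52,0,35],[0,0,-4,-43,-85,0,35],[0,0,-5,-60,-118,0,35],[0,0,-6.4,-76,-151,0,35]]'|grep eef
python3 -m inch '[[0,0,0,-17,-34,0,35],[0,0,0,-34,-68,0,35],[0,0,0,-52,-104,0,35],[0,0,0,-72,-143,0,35],[0,0,0,-72,-143,0,35]]'|grep eef
python3 -m inch '[[0,0,0,0,0,0,35],[0,0,0,0,0,-38,35],[0,0,0,0,0,-76,35],[0,0,0,0,0,-114,35],[0,0,0,0,0,-140,35]]'
python3 -m inch '[[0,0,0,0,0,-8,35],[0,0,0,0,0,-25,35],[0,0,0,0,0,-42,35],[0,0,0,0,0,-54,35],[0,0,0,0,0,-54,35]]'
```

```text
eef_pos: [0.6039, -0.2233, 0.2362]
eef_pos: [0.5278, -0.3733, 0.2361]
t: 22.42
eef_pos: [0.5328, -0.3628, 0.0931]
orientation: [-0.001, 0.999, 0.049, -0.001]
ft_force: [-0.3, 0.3, -2.1]
gripper_width: 0.572
finger_force: 25.0
t: 22.83
eef_pos: [0.5338, -0.3643, 0.0416]
orientation: [-0.0, 0.999, 0.048, -0.0]
ft_force: [-0.8, -1.0, -1.2]
gripper_width: 0.574
finger_force: 25.0
```

```bash
python3 -m inch '[[0,0,0,0,0,-1,35],[0,0,0,0,0,-1,35]]'|grep ft
python3 -m inch '[[0,0,0,0,0,-1,64],[0,0,0,0,0,-1,64],[0,0,0,0,0,-1,64],[0,0,0,0,0,-1,64]]'|grep -v ori
python3 -m inch '[[0,0,0,0,0,20,64],[0,0,0,0,0,60,64],[0,0,0,0,0,100,64],[0,0,0,0,0,140,64],[0,0,0,0,0,160,64]]'|grep eef
python3 -m inch '[[0,0,0,-10,38,0,72],[0,0,0,-20,76,0,72],[0,0,0,-30,114,0,72],[0,0,0,-40,152,0,72],[0,0,0,-40,152,0,72]]'|grep eef
python3 look.py
```

```text
ft_force: [0.1, 0.4, -1.5]
t: 23.33
eef_pos: [0.5336, -0.3653, 0.0408]
ft_force: [-0.2, -0.2, 0.1]
gripper_width: 0.679
finger_force: 0.0
eef_pos: [0.5347, -0.3659, 0.2059]
eef_pos: [0.4925, -0.2064, 0.201]
top [402.1 172.2] 769 [ 740.3 -209.5   80.5  110.1   26.9]
top [428.  324.1] 1240 [ 390.1 -254.4   30.9  392.9   81.4]
top [331.5 305.4] 503 [428.1 -35.9  48.9  53.9  14.6]
top [318.2 443. ] 452 [125.4  -1.8  34.   79.8   4.7]
top [284.  459.6] 567 [96.1 75.5 46.1 78.7 48.5]
top [355.8 457.3] 426 [ 94.7 -83.   80.3  33.   46.5]
side [233.9 278. ] 622 [427.6 -38.1  46.6  52.2  14.6]
side [440.7 297.5] 282 [ 752.6 -201.8   78.1   84.4   39.7]
[ 493.6 -211.9  201.2]
```

```bash
python3 -m inch '[[0,0,2,-12,34,0,72],[0,0,4,-26,70,0,72],[0,0,6,-40,106,0,72],[0,0,8,-54,142,0,72],[0,0,9,-65,175,0,72]]'|grep eef
python3 -m inch '[[0,0,0,0,0,0,72],[0,0,0,0,0,-38,72],[0,0,0,0,0,-76,72],[0,0,0,0,0,-100,72],[0,0,0,0,0,-100,72]]'
python3 -m inch '[[0,0,0,0,0,0,72],[0,0,0,0,0,0,72]]'
```

```text
eef_pos: [0.4278, -0.0375, 0.2006]
t: 25.1
eef_pos: [0.4263, -0.0389, 0.0968]
orientation: [-0.001, 0.992, 0.126, -0.003]
ft_force: [-1.1, -0.1, -1.3]
gripper_width: 0.767
finger_force: 0.0
t: 25.27
eef_pos: [0.4296, -0.0386, 0.1017]
orientation: [0.0, 0.992, 0.126, 0.001]
ft_force: [0.5, -0.5, -0.0]
gripper_width: 0.764
finger_force: 0.0
```

```bash
python3 -m inch '[[0,0,0,0,1,-30,72],[0,0,0,0,1,-50,72],[0,0,0,0,1,-63,72],[0,0,0,0,1,-63,72],[0,0,0,0,1,-63,72]]'
python3 -m inch '[[0,0,0,0,0,0,35],[0,0,0,0,0,0,35],[0,0,0,0,0,0,35],[0,0,0,0,0,0,35],[0,0,0,0,0,0,35]]' 25
python3 -m inch '[[0,0,0,0,0,10,35],[0,0,0,0,0,30,35],[0,0,0,0,0,70,35],[0,0,0,0,0,110,35],[0,0,0,0,0,150,35]]'
python3 -m inch '[[0,0,0,0,0,30,35],[0,0,0,0,0,50,35],[0,0,0,0,0,50,35]]'|grep eef
```

```text
t: 25.68
eef_pos: [0.4294, -0.0373, 0.0386]
orientation: [0.0, 0.992, 0.126, 0.001]
ft_force: [-0.4, 0.5, 0.1]
gripper_width: 0.766
finger_force: 0.0
t: 26.1
eef_pos: [0.4293, -0.0372, 0.0385]
orientation: [0.0, 0.992, 0.126, 0.001]
ft_force: [-2.3, 0.4, 13.9]
gripper_width: 0.572
finger_force: 25.0
t: 26.52
eef_pos: [0.4275, -0.0368, 0.1899]
orientation: [-0.0, 0.992, 0.126, -0.0]
ft_force: [2.0, -0.7, -2.0]
gripper_width: 0.572
finger_force: 25.0
eef_pos: [0.4301, -0.037, 0.2423]
```

```bash
python3 -m inch '[[0,0,-2,3,-22,0,35],[0,0,-4,9,-58,0,35],[0,0,-6,15,-96,0,35],[0,0,-8,21,-134,0,35],[0,0,-9,27,-172,0,35]]'|grep eef
python3 -m inch '[[0,0,0,6,-38,0,35],[0,0,0,12,-76,0,35],[0,0,0,18,-114,0,35],[0,0,0,23,-150,0,35],[0,0,0,24.5,-161,0,35]]'|grep eef
python3 -m inch '[[0,0,0,0,0,0,35],[0,0,0,0,0,-38,35],[0,0,0,0,0,-76,35],[0,0,0,0,0,-114,35],[0,0,0,0,0,-140,35]]'
python3 -m inch '[[0,0,0,0,0,0,35],[0,0,0,0,0,-20,35],[0,0,0,0,0,-40,35],[0,0,0,0,0,-55,35],[0,0,0,0,0,-55,35]]'
```

```text
eef_pos: [0.4547, -0.2107, 0.237]
eef_pos: [0.4786, -0.3752, 0.2362]
t: 28.02
eef_pos: [0.4784, -0.368, 0.0939]
orientation: [-0.001, 0.999, 0.048, -0.001]
ft_force: [-0.6, -0.4, -2.3]
gripper_width: 0.576
finger_force: 25.0
t: 28.43
eef_pos: [0.48, -0.3695, 0.0419]
orientation: [-0.0, 0.999, 0.048, -0.0]
ft_force: [-0.8, 0.5, -3.2]
gripper_width: 0.573
finger_force: 25.0
```

```bash
python3 -m inch '[[0,0,0,0,0,-0.5,35],[0,0,0,0,0,-0.5,35]]'|grep ft
python3 -m inch '[[0,0,0,0,0,-0.5,64],[0,0,0,0,0,-0.5,64],[0,0,0,0,0,-0.5,64],[0,0,0,0,0,-0.5,64]]'|grep -v ori
python3 -m inch '[[0,0,0,0,0,20,64],[0,0,0,0,0,60,64],[0,0,0,0,0,100,64],[0,0,0,0,0,140,64],[0,0,0,0,0,180,64]]'|grep eef
python3 -m inch '[[0,0,0,-1,38,0,80],[0,0,0,-2,76,0,80],[0,0,0,-3,114,0,80],[0,0,0,-4,152,0,80],[0,0,0,-4,190,0,80]]'|grep eef
python3 -m inch '[[0,0,0,0,38,0,80],[0,0,0,0,76,0,80],[0,0,0,0,76,0,80],[0,0,0,0,76,0,80]]'|grep eef
python3 - <<'E'
from m import *
o=frames(); T,S=o["top"],o["side"]
cv2.imwrite("pics/p12.png",np.hstack([cv2.resize(T["img"][215:310,412:502],(360,380),interpolation=2),cv2.resize(T["img"][200:270,235:300],(353,380),interpolation=2)])[:,:,::-1])
s=read_state();print((s["eef_pos"]*1000).round(1))
E
```

```text
ft_force: [-0.5, 0.1, -2.4]
t: 28.93
eef_pos: [0.4801, -0.3703, 0.0419]
ft_force: [0.3, -1.4, -0.6]
gripper_width: 0.683
finger_force: 0.0
eef_pos: [0.4796, -0.3699, 0.2237]
eef_pos: [0.4754, -0.1785, 0.2218]
eef_pos: [0.4761, -0.1022, 0.222]
[ 476.  -104.7  221.7]
```

View pics/p12.png

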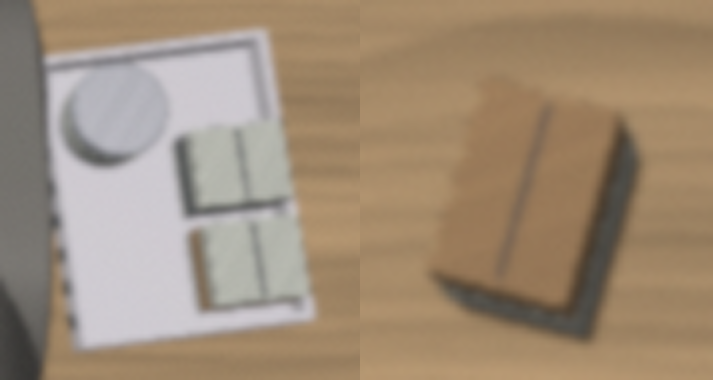

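The tin and both soaps stand in the box as planned. The carton's top corners are at right-crop (128,76), (262,113), (210,310) and (70,275).

Run:
```python
from h import *
T=grab_frame("top");S=grab_frame("side")
P=np.array([ray(T,(235+x/5.43,200+y/5.43),.12)[:2]*1000 for x,y in((128,76),(262,113),(210,310),(70,275))]); e=np.roll(P,-1,0)-P
print(P.mean(0).round(1),np.linalg.norm(e,axis=1).round(1),np.degrees(np.arctan2(e[:,1],e[:,0])).round(1))
P=np.array([ray(S,(180+x/3,110+y/3),.12)[:2]*1000 for x,y in((264,178),(394,174),(400,234),(264,240))]); e=np.roll(P,-1,0)-P
print("side",P.mean(0).round(1),np.linalg.norm(e,axis=1).round(1),np.degrees(np.arctan2(e[:,1],e[:,0])).round(1))
c=np.array([525.3,-332.5]);a=np.radians(5.6);R=np.array([[np.cos(a),-np.sin(a)],[np.sin(a),np.cos(a)]])
for n,p,z in(("b inner base",(186,214),.005),("a inner base",(199,310),.005),("a topleft",(200,235),.063),("a botleft",(207,305),.063),("b topleft",(190,135),.061),("b botleft",(196,207),.061),("tin near",(118,160),.063),("tin c",(120,111),.063)):
    print(n,(R.T@(ray(T,(412+p[0]/4,215+p[1]/4),z)[:2]*1000-c)).round(1))
```

```text
[583.2 107. ] [57.8 84.4 59.3 86.1] [-107.   164.8   74.6  -16.2]
side [584.9 105.2] [84.3 57.1 85.1 58.5] [ -18.4 -107.   162.6   72.3]
b inner base [-13.8  -9.3]
a inner base [-71.7  -8.1]
a topleft [-32.  -2.]
a botleft [-72.3   0.3]
b topleft [26.4 -5.8]
b botleft [-15.6  -2.7]
tin near [16.7 38.2]
tin c [44.9 32.7]
```

```bash
python3 -m inch '[[0,0,-4,16,32,0,85],[0,0,-8,33,65,0,85],[0,0,-13,50,98,0,85],[0,0,-18,67,131,0,85],[0,0,-22.6,84,164,0,85]]'|grep eef
python3 -m inch '[[0,0,0,12,24,0,85],[0,0,0,24,46.5,0,85],[0,0,0,24,46.5,0,85],[0,0,0,24,46.5,-20,85],[0,0,0,24,46.5,-50,85]]'
python3 -m inch '[[0,0,0,0,0,-30,85],[0,0,0,0,0,-60,85],[0,0,0,0,0,-83,85],[0,0,0,0,0,-83,85],[0,0,0,0,0,-83,85]]'
```

```text
eef_pos: [0.5608, 0.0601, 0.2214]
t: 31.13
eef_pos: [0.5859, 0.1059, 0.1729]
orientation: [-0.001, 0.989, -0.149, 0.002]
ft_force: [0.8, 0.0, -1.2]
gripper_width: 0.905
finger_force: 0.0
t: 31.55
eef_pos: [0.5836, 0.1051, 0.0879]
orientation: [0.0, 0.989, -0.149, -0.001]
ft_force: [0.7, 0.5, 0.2]
gripper_width: 0.905
finger_force: 0.0
```

```bash
python3 -m inch '[[0,0,0,0,0,0,40],[0,0,0,0,0,0,40],[0,0,0,0,0,0,40],[0,0,0,0,0,0,40],[0,0,0,0,0,0,40]]' 35
python3 -m inch '[[0,0,0,0,0,0,40],[0,0,0,0,0,10,40],[0,0,0,0,0,40,40],[0,0,0,0,0,80,40],[0,0,0,0,0,120,40]]'
python3 -m inch '[[0,0,0,0,0,35,40],[0,0,0,0,0,60,40],[0,0,0,0,0,60,40]]'|grep eef
```

```text
t: 31.97
eef_pos: [0.5847, 0.1068, 0.0896]
orientation: [-0.0, 0.989, -0.149, 0.001]
ft_force: [0.9, 1.7, 8.1]
gripper_width: 0.631
finger_force: 34.9
t: 32.38
eef_pos: [0.5827, 0.1061, 0.2096]
orientation: [0.0, 0.989, -0.149, -0.001]
ft_force: [1.4, 0.3, -3.8]
gripper_width: 0.64
finger_force: 34.9
eef_pos: [0.5857, 0.1069, 0.2746]
```

```bash
python3 -m inch '[[0,0,2,-5,-20,0,40],[0,0,5,-13,-55,0,40],[0,0,8,-22,-91,0,40],[0,0,11,-31,-127,0,40],[0,0,14,-39,-163,0,40]]'|grep eef
python3 -m inch '[[0,0,3,-9,-36,0,40],[0,0,6,-18,-72,0,40],[0,0,8.6,-27,-108,0,40],[0,0,8.6,-36,-145,0,40],[0,0,8.6,-44,-182,0,40]]'|grep eef
python3 -m inch '[[0,0,0,-8,-36,0,40],[0,0,0,-14.5,-66,0,40],[0,0,0,-14.5,-66,0,40],[0,0,0,-14.5,-66,-35,40],[0,0,0,-14.5,-66,-60,40]]'|grep eef
python3 -m inch '[[0,0,0,0,0,-20,40],[0,0,0,0,0,-40,40],[0,0,0,0,0,-55,40],[0,0,0,0,0,-55,40],[0,0,0,0,0,-55,40]]'
python3 - <<'E'
from h import *
o=frames(); T,S=o["top"],o["side"]
cv2.imwrite("pics/p13.png",np.hstack([cv2.resize(T["img"][215:310,412:502],(300,316),interpolation=2),cv2.resize(S["img"][320:480,260:440],(495,440),interpolation=2)[:316] if 0 else cv2.resize(S["img"][320:480,260:440],(356,316),interpolation=2)])[:,:,::-1])
E
```

```text
eef_pos: [0.5433, -0.0582, 0.2676]
eef_pos: [0.4993, -0.2401, 0.2677]
eef_pos: [0.4856, -0.3049, 0.2068]
t: 34.3
eef_pos: [0.4856, -0.3042, 0.1527]
orientation: [-0.001, 0.999, 0.048, -0.001]
ft_force: [-0.5, 0.1, -3.9]
gripper_width: 0.638
finger_force: 34.9
```

View pics/p13.png

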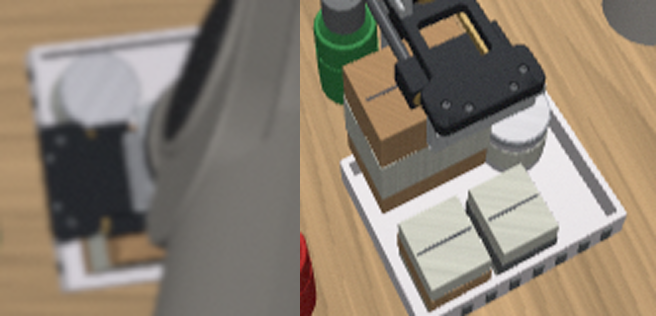

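The carton hangs aligned over its free slot, clear of the tin and soaps. I'll lower it while watching the force.

```bash
python3 -m inch '[[0,0,0,0,0,-10,40],[0,0,0,0,0,-20,40],[0,0,0,0,0,-30,40],[0,0,0,0,0,-38,40],[0,0,0,0,0,-38,40]]'
python3 -m inch '[[0,0,0,0,0,-8,40],[0,0,0,0,0,-15,40],[0,0,0,0,0,-20,40],[0,0,0,0,0,-20,40],[0,0,0,0,0,-20,40]]'
```

```text
t: 34.82
eef_pos: [0.4854, -0.3041, 0.1133]
orientation: [-0.001, 0.999, 0.048, -0.001]
ft_force: [-0.8, -0.6, -5.1]
gripper_width: 0.639
finger_force: 34.9
t: 35.23
eef_pos: [0.4865, -0.3045, 0.0952]
orientation: [-0.0, 0.999, 0.048, -0.0]
ft_force: [-0.4, 1.1, -4.3]
gripper_width: 0.634
finger_force: 34.9
```

```bash
python3 -m inch '[[0,0,0,0,0,-1,40],[0,0,0,0,0,-1,40]]'|grep -E "eef|ft"
python3 -m inch '[[0,0,0,0,0,-1,80],[0,0,0,0,0,-1,80],[0,0,0,0,0,-1,80],[0,0,0,0,0,-1,80]]'|grep -v ori
python3 -m inch '[[0,0,0,0,0,25,80],[0,0,0,0,0,60,80],[0,0,0,0,0,100,80],[0,0,0,0,0,140,80],[0,0,0,0,0,160,80]]'|grep eef
python3 -m inch '[[0,0,0,5,38,0,80],[0,0,0,10,76,0,80],[0,0,0,15,114,0,80],[0,0,0,20,152,0,80],[0,0,0,25,190,0,80]]'|grep eef
python3 -m inch '[[0,0,0,0,38,0,80],[0,0,0,0,60,0,80],[0,0,0,0,60,0,80],[0,0,0,0,60,0,80],[0,0,0,0,60,0,80]]'|grep eef
python3 - <<'E'
from h import *
o=frames(); T,S=o["top"],o["side"]
I=lambda a:cv2.resize(a,(390,290),interpolation=2)
cv2.imwrite("pics/p14.png",np.vstack([np.hstack([I(T["img"][210:312,400:510]),I(S["img"][340:480,250:440])]),np.hstack([I(T["img"]),I(S["img"][80:280,170:440])])])[:,:,::-1])
E
```

```text
eef_pos: [0.4864, -0.3048, 0.0944]
ft_force: [0.1, -0.4, -4.8]
t: 35.73
eef_pos: [0.4867, -0.3048, 0.0938]
ft_force: [-0.5, -0.0, 0.1]
gripper_width: 0.85
finger_force: 0.0
eef_pos: [0.4877, -0.3053, 0.2586]
eef_pos: [0.5114, -0.113, 0.2539]
eef_pos: [0.5115, -0.0556, 0.2536]
```

View pics/p14.png

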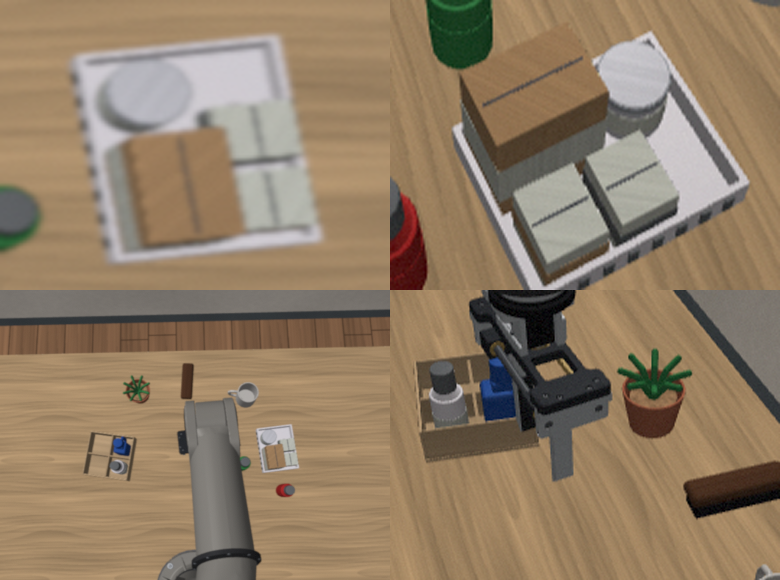

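The carton, tin and both soaps stand flat in the box, the bottle and jug stand in the crate, and the robot is clear of everything. I'll hand it in.

```bash
python3 -c "
from plant import job_done
print(job_done())"
```

```text
the job is handed in; nothing more can be done
None
```

The job is handed in: the slim bottle and the jug stand in their own crate cells, and the wide carton, both soaps and the tin stand upright in the packing box (the stout bottle and the narrow carton were absent).

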